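# Select the turntable gear on a twin-turntable mixer

## Robot

A 6-joint arm with a two-finger parallel gripper is mounted at the origin on the work surface. World frame = base frame: x ahead of the robot, y to its left, z up, the work surface at z = 0. Lengths are in mm, angles in degrees, forces in N, time in s.
With the tool pointing down it reaches from about 250 to 725 mm from the base axis. Payload 4 kg.
Tool frame: the origin (TCP) lies midway between the tips of the shut fingers; the grasp point (between the pads) lies 19 mm behind it; x points along the fingers, z is the direction in which the jaws open and shut, and the axes are right-handed (so a half turn about x gives the same grasp; the last joint's range is limited). The gripper opens to 85 mm and grips with 20 to 120 N. Pads are 22 mm wide; open, the fingers measure 114 mm over their backs; the gripper's body (76 mm by 85 mm) begins 54 mm behind the grasp point. The pads swing forward as they close: fully open they stand 13 mm farther back than shut.
Start: joints at [-68.64, 13.785, 0.286, 76.501, 0, 90], TCP at [182.11, -465.656, 231.306] pointing down, gripper open.
Joint ranges: [-155.79, 155.79], [-60.16, 107.12], [-62.33, 73.08], [-114, 123.19], [-81.49, 82.49], [-180, 180]. Speed limits (degrees/s): [159.86, 159.86, 180, 180, 180, 180].

## Interface

Orientations are given as [roll, pitch, yaw] about the fixed x, y, z axes, in that order (R = Rz(yaw) Ry(pitch) Rx(roll)).
In Python, from station import ctrl gives the robot as it stands. The module is installed in compiled form; this text tells all that it offers.
- The arm moves only by the shell command python3 -m inch 'ROWS'. ROWS is JSON, a list of rows, each a list of 3 entries, a list of its own where there are three numbers: the shift along the tool's x, y, z in m, then the turn, a rotation vector about the tool's x, y, z in degrees, then the opening, from -1 (shut) to 1 (fully open), so that 0 is half open. A call has 1 to 10 rows; each row shifts and turns the commanded pose from where the row before left it, along the tool's axes as they then stand; what a row does not reach is not made up. A row lasts 1/12 s, in which the tool goes at most 41.7 mm and 7.16 degrees, less where a joint would pass 70% of its speed; a pose out of reach is approached as far as the arm can. A call with a gripper value outside its range is refused whole. The fingers move at their own pace and stop on an object; the grip force is fixed at half the most. Time passes only in rows, so rows that do not move let the fingers close. It gives the time, the measured TCP pose, the force and the opening at its end, in the units of the state.
- ctrl.get_state(): the state, without advancing time (a new reading comes with each control period).
- ctrl.snapshot(name): name is "side" or "top" or "wrist"; returns a dict with "image" (420x560x3 uint8, red, green, blue), "mtx" (3x3 intrinsics, pixels), "origin" and "attitude" of the camera in the world. Camera axes: x right, y up, looking along -z (the intrinsics and any distortion apply to the point x, -y, -z); pixel columns grow to the right and rows downward; lengths in mm; the calibration is good to about 2 mm. The wrist camera is an equidistant fisheye: a pixel r from the principal point sees the ray r / f radians off the axis. A picture is of the moment at which its call begins. There is no depth.
- ctrl.sign_off(): hands the job in, once; it reports no verdict.
The state is a dict: "time": time; "joint_positions": joint angles; "dq": joint speeds; "tau": joint torques, N m; "ee_pos": TCP position; "eef_rot": TCP orientation; "wrist_force": force on the tool from outside, world axes, zero at the start; "ft_torque": the same for the moment, N m; "width": finger opening in mm.
Only numpy, scipy, OpenCV 4.12 (cv2) and the standard library are available. Lean on these libraries where they do the work, as an engineer would, in place of code of your own. Each camera call takes 0.05 s, during which the arm holds its last target. There are 200 camera calls.

## Task

Select fast drive for the turntable that carries the stoppered brown bottle: with the fingertips, push the mixer's gear lever out of its park slot into the cross lane, along the lane towards the bottle's side, and fully home into the far slot on that side (far = away from the robot), entering no other slot. Only push the lever, gently, do not grip it; leave everything else standing where it is, and finish clear.

Things in the scene. Friction and masses are not known exactly. Their poses are not given: they have to be found in the camera images.
- mixer: twin-turntable mixer, fixed. Grey plinth 200 (x) x 500 (y) x 22 mm high; white gearbox 155 x 165 mm in its middle, metal gate plate 120 x 130 mm on it, plate top 102 mm above the bench; round turntables 112 mm across, tops 45 mm above the bench, centred at y = +180 and -180 mm. Origin: centre of its underside; x to its far side (away from the robot), y to the robot's left, z up
- gate_centre (a point): middle of the gate at the plate's top, above the mixer's origin, axes as the mixer's. Openings are 16 mm wide: a cross lane along y from -32 to +32 mm; near slots at y = -24, 0 (park) and +24 mm to x = -32 mm; far slots at y = -24 and +24 mm to x = +32 mm. No far slot in the middle: a wall at x = +8 mm stops the lever in the lane; the lane's end walls stop it in line with the outer slots
- lever_knob (a point): centre of the gear lever's plain grey round knob, 38 mm across, 38 mm tall (19 mm up and down), on a 12 mm steel rod. The lever pivots both ways about a point 25 mm above the bench over the mixer's origin; knob centre 139 mm from it (62 mm above the plate when upright). It stays where it is left; 2 to 3 N at the knob moves it
- lever_fore (a joint): lever's lean along the mixer's x, rad: 0 in the cross lane, positive leaning to the far side (+x), -0.30 at the near end stop, +0.30 at the far end stop (knob 41 mm from upright). It starts in the park slot, negative
- lever_side (a joint): lever's lean along the mixer's y, rad: 0 in the middle, positive to the mixer's +y; about +0.32 and -0.32 in line with the outer slots, at most about 0.35
- bottle: stoppered brown bottle, 68 mm across, 120 mm tall, narrow neck and wide stopper, standing loose on one of the two turntables (either one). Origin: centre of its underside
- beaker: open glass beaker, 68 mm across, 85 mm tall, standing loose on the other turntable. Origin: centre of its underside
- vial_a: small capped glass vial, 34 mm across, 62 mm tall, loose bystander; origin at its underside
- vial_b: another such vial, loose bystander; origin at its underside
- scoop: steel scoop (spoon) 150 mm long lying flat, loose bystander; origin at its underside
- tall_bottle: larger stoppered brown bottle, 80 mm across, 150 mm tall, standing on the bench away from the mixer, loose bystander; origin at its underside
- media_bottle: capped clear bottle, 64 mm across, 120 mm tall, loose bystander; origin at its underside
- small_beaker: open glass beaker 52 mm across, 60 mm tall, loose bystander; origin at its underside
- dish: white bowl 90 mm across, 35 mm tall, loose bystander; origin at its underside

How it is judged:
By the outcome, as a careful person would: the job done as asked, in the order asked, and still so for the second after the job is handed in, with the robot touching nothing.
It also fails if it takes over 51 s, if anything falls off the work surface, if the arm or the gripper's body presses on something with over 40 N, if the wrist force passes 120 N, or if a joint passes its speed limit or range.

## Working session

There is one attempt and no reset: what is moved stays moved. The work goes in short steps, Python scripts to look and compute and a shell command to move; the robot and the scene stay as the last step left them, time stands still between calls to the robot, and variables do not carry over. Pictures are saved under pics/ and viewed, about 8 in all and at most 12, crops included, and the job is handed in when it is done.

```bash
mkdir -p pics
cat > h.py <<'E'
from station import ctrl
import cv2,numpy as np,json,sys
def snap(name,fn):
    s=ctrl.snapshot(name); cv2.imwrite('pics/'+fn+'.png',s['image'][:,:,::-1])
    np.savez('pics/'+fn+'.npz',mtx=s['mtx'],origin=s['origin'],att=np.array(s['attitude'])); return s
E
python3 - <<'E'
from h import *
for n in('top','side'):
    s=snap(n,n+'0'); print(n,s['mtx'],s['origin'],s['attitude'],[k for k in s])
print(ctrl.get_state())
a=cv2.imread('pics/top0.png');b=cv2.imread('pics/side0.png')
E
```

```text
top [[544.37722417   0.         274.96828795]
 [  0.         544.37722417 203.56732889]
 [  0.           0.           1.        ]] [ 359.08043324    6.10672022 1631.10937437] [  8.46335538  -0.377264   -91.78965062] ['image', 'mtx', 'origin', 'attitude']
side [[397.06396257   0.         282.63800271]
 [  0.         397.06396257 212.35501353]
 [  0.           0.           1.        ]] [514.57836143 854.60986148 839.93852861] [  50.48042338    0.54056372 -177.7349271 ] ['image', 'mtx', 'origin', 'attitude']
{'time': 0.1, 'joint_positions': array([-6.86424225e+01,  1.38275522e+01,  2.22807282e-01,  7.65014620e+01,
       -1.57762325e-03,  9.00005159e+01]), 'dq': array([-0.04658815, -0.10308298,  0.12268612, -0.0428933 , -0.07938612,
        0.00639844]), 'tau': array([-2.41154721e-04, -3.73137689e+01,  2.53010148e+01,  1.08724041e-02,
        9.93775046e-06, -7.59988978e-06]), 'ee_pos': array([ 181.88479873, -465.15169201,  230.51400126]), 'eef_rot': array([-179.14846214,   89.89378139,  112.20860097]), 'wrist_force': array([0.40386845, 0.50744512, 0.36510043]), 'ft_torque': array([ 0.01179427, -0.00297261,  0.00188734]), 'width': 85.45165214463037}
```

View pics/top0.png

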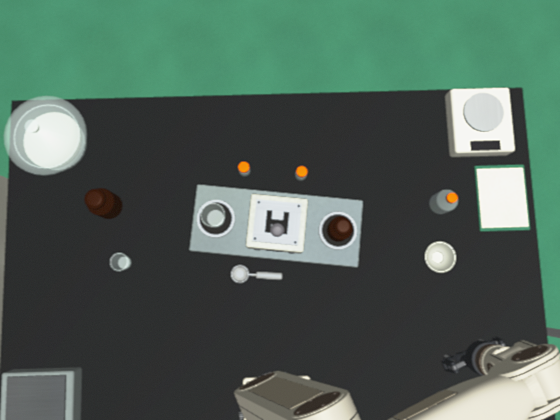

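View pics/side0.png

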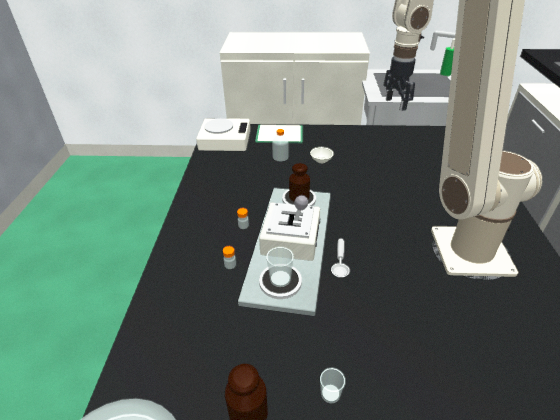

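The top view has x up and y left. The mixer plinth corners are at about (196,185), (363,200), (358,267) and (190,250). The bottle is at (338,230), on the mixer's −y side. The knob is at (278,229), and the vials stand beyond the mixer. The side view agrees.

```bash
cat >> h.py <<'E'
from scipy.spatial.transform import Rotation as R
def ray(fn,px):
    c=np.load('pics/'+fn+'.npz'); K=c['mtx']
    p=np.array(px,float).reshape(-1,2)
    d=np.c_[(p[:,0]-K[0,2])/K[0,0],-(p[:,1]-K[1,2])/K[1,1],-np.ones(len(p))]
    return c['origin'],d@R.from_euler('xyz',c['att'],degrees=True).as_matrix().T
def onz(fn,px,z):
    o,d=ray(fn,px); return o+d*((z-o[2])/d[:,2])[:,None]
def proj(fn,P):
    c=np.load('pics/'+fn+'.npz'); K=c['mtx']
    q=(np.array(P,float).reshape(-1,3)-c['origin'])@R.from_euler('xyz',c['att'],degrees=True).as_matrix()
    return np.c_[K[0,0]*q[:,0]/-q[:,2]+K[0,2],K[1,1]*q[:,1]/q[:,2]+K[1,2]]
E
python3 - <<'E'
from h import *
P=onz('top0',[(196,185),(363,200),(358,267),(190,250)],22).round(1);print(P,P.mean(0))
im=cv2.imread('pics/top0.png')
# segment plinth: bluish grey, flood near
hsv=cv2.cvtColor(im,cv2.COLOR_BGR2HSV)
m=((im.max(2)>90)).astype(np.uint8); n,l,st,ce=cv2.connectedComponentsWithStats(m)
k=l[240,230]; cnt=max(cv2.findContours((l==k).astype(np.uint8),0,1)[0],key=len)
pts=onz('top0',cnt.reshape(-1,2),22)[:,:2].astype(np.float32); r=cv2.minAreaRect(pts); print('rect',r)
for n,z,p in(('bottle',165,(341,227)),('knob',160,(278,229)),('gate plate c',102,(277,221)),('vA',62,(244,167)),('vB',302,(302,171))):
    print(n,onz('top0',p,z if n!='vB' else 62).round(1))
big=cv2.resize(im[170:290,180:370],None,fx=4,fy=4,interpolation=cv2.INTER_CUBIC)
cv2.imwrite('pics/crop.png',big)
E
```

```text
[[ 661.5  223.1   22. ]
 [ 600.9 -275.8   22. ]
 [ 402.2 -250.1   22. ]
 [ 467.3  242.7   22. ]] [532.975 -15.025  22.   ]
rect ((533.9063720703125, -13.961212158203125), (501.09869384765625, 202.4611358642578), 82.62248229980469)
bottle [[ 507.3 -187.1  165. ]]
knob [[507.6 -16.5 160. ]]
gate plate c [[536.2 -15.2 102. ]]
vA [[703.6  76.2  62. ]]
vB [[686.5 -94.   62. ]]
```

View pics/crop.png

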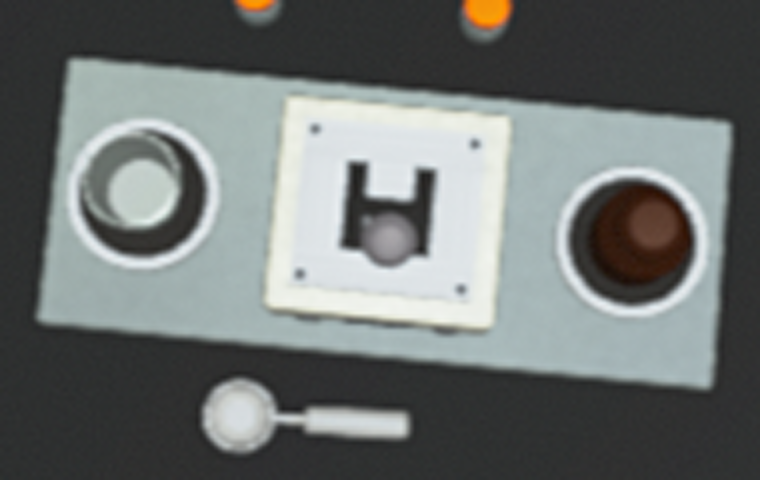

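```bash
cat >> h.py <<'E'
TH=np.radians(-7.4); O=np.array([534,-14.5,0]); M=np.array([[np.cos(TH),-np.sin(TH),0],[np.sin(TH),np.cos(TH),0],[0,0,1]])
def status(goal=None):
    s=ctrl.get_state(); T=R.from_euler('xyz',s['eef_rot'],degrees=True).as_matrix()
    print('t',round(s['time'],2),'mixer',(M.T@(s['ee_pos']-O)).round(1),'F_m',(M.T@s['wrist_force']).round(2),'w',round(s['width'],1))
    print('tool axes in mixer(cols)\n',(M.T@T).round(3),'\nj',s['joint_positions'].round(1))
    if goal is not None: print('shift tool mm',(T.T@(M@np.array(goal)+O-s['ee_pos'])).round(1))
E
python3 - <<'E'
from h import *
print('knob m',((onz('top0',(388/4+180,238/4+170),158)-O)@M).round(1))
status([-72,-3,230])
s=ctrl.get_state();T=R.from_euler('xyz',s['eef_rot'],degrees=True)
for sg in(1,-1):
    G=np.column_stack([[0,0,-1],np.cross([0,sg,0],[0,0,-1]),[0,sg,0]]);G=M@G
    D=T.inv()*R.from_matrix(G);print(sg,'rotvec tool',D.as_rotvec(degrees=True).round(2)); 
    print('shift after turn',(G.T@(M@np.array([-72,-3,230])+O-s['ee_pos'])).round(1))
E
```

```text
knob m [[-27.4  -2.8 158. ]]
t 0.1 mixer [-291.1 -492.2  230.5] F_m [0.34 0.56 0.37] w 85.5
tool axes in mixer(cols)
 [[-0.001  0.877  0.481]
 [ 0.002  0.481 -0.877]
 [-1.    -0.    -0.002]] 
j [-68.6  13.8   0.2  76.5  -0.   90. ]
shift tool mm [   1.1  427.5 -323.5]
1 rotvec tool [-1.5124e+02 -4.0000e-02 -1.4000e-01]
shift after turn [   0.5 -219.1  489.2]
-1 rotvec tool [28.76 -0.1   0.03]
shift after turn [   0.5  219.1 -489.2]
```

```bash
python3 -m inch '[[[0,0,0],[5.75,0,0],-1],[[0,0,0],[5.75,0,0],-1],[[0,0,0],[5.75,0,0],-1],[[0,0,0],[5.75,0,0],-1],[[0,0,0],[5.75,0,0],-1]]'
python3 -m inch '[[[0,0.011,-0.0245],[0,0,0],-1],[[0,0.011,-0.0245],[0,0,0],-1],[[0,0.011,-0.0245],[0,0,0],-1],[[0,0.011,-0.0245],[0,0,0],-1],[[0,0.011,-0.0245],[0,0,0],-1],[[0,0.011,-0.0245],[0,0,0],-1],[[0,0.011,-0.0245],[0,0,0],-1],[[0,0.011,-0.0245],[0,0,0],-1],[[0,0.011,-0.0245],[0,0,0],-1],[[0,0.011,-0.0245],[0,0,0],-1]]'
python3 -m inch '[[[0,0.011,-0.0245],[0,0,0],-1],[[0,0.011,-0.0245],[0,0,0],-1],[[0,0.011,-0.0245],[0,0,0],-1],[[0,0.011,-0.0245],[0,0,0],-1],[[0,0.011,-0.0245],[0,0,0],-1],[[0,0.011,-0.0245],[0,0,0],-1],[[0,0.011,-0.0245],[0,0,0],-1],[[0,0.011,-0.0245],[0,0,0],-1],[[0,0.011,-0.0245],[0,0,0],-1],[[0,0.011,-0.0245],[0,0,0],-1]]'
python3 - <<'E'
from h import *
status([-72,-3,158])
s=snap('wrist','w1'); print(s['mtx'],s['origin'],s['attitude'])
E
```

```text
time: 0.52
ee_pos: [182.0, -465.3, 230.7]
eef_rot: [-151.3, 89.9, 111.0]
wrist_force: [-0.1, -0.4, -0.1]
width: 25.8
time: 1.35
ee_pos: [322.9, -235.5, 231.0]
eef_rot: [-120.0, 90.0, 142.5]
wrist_force: [-0.2, -0.8, -0.7]
width: -0.5
time: 2.18
ee_pos: [460.1, -34.6, 231.2]
eef_rot: [-176.9, 88.7, 88.0]
wrist_force: [-0.1, -0.2, 0.1]
width: -0.4
t 2.18 mixer [-70.7 -29.5 231.2] F_m [-0.05 -0.2   0.06] w -0.4
tool axes in mixer(cols)
 [[-0.002  0.999  0.04 ]
 [ 0.023  0.04  -0.999]
 [-1.    -0.001 -0.023]] 
j [ -5.2   9.5  -5.2  75.4   1.3 179.9]
shift tool mm [ 73.8  -0.1 -24.8]
[[325.1922621    0.         274.69279629]
 [  0.         325.1922621  211.38873817]
 [  0.           0.           1.        ]] [534.44411357 -45.52386186 373.29660581] [-17.08867591   1.33706232 -95.08329301]
```

View pics/w1.png

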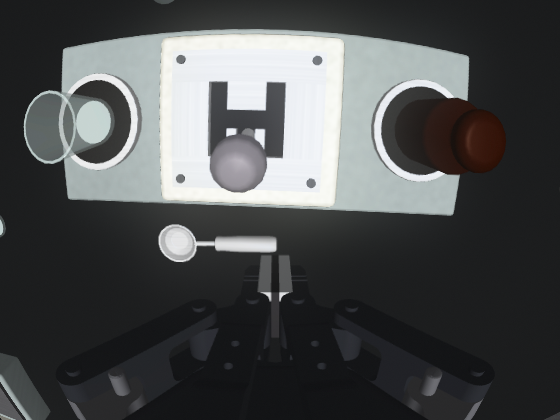

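The wrist view shows the knob at (238,163), in the park slot. The fingers, bottom centre, are shut and on its near side. Joint 6 is at its range limit, so I'll turn the tool back 90° to put the jaw axis along the mixer's x.

```bash
cat >> h.py <<'E'
def wz(fn,px,z):
    c=np.load('pics/'+fn+'.npz');K=c['mtx'];u=np.array(px,float)-K[:2,2];r=np.hypot(*u);a=r/K[0,0]
    d=np.array([np.sin(a)*u[0]/r,-np.sin(a)*u[1]/r,-np.cos(a)]);d=R.from_euler('xyz',c['att'],degrees=True).apply(d)
    p=c['origin']+d*((z-c['origin'][2])/d[2]); return (M.T@(p-O)).round(1)
E
python3 -m inch '[[[0,0,0],[-6.9,0,0],-1],[[0,0,0],[-6.9,0,0],-1],[[0,0,0],[-6.9,0,0],-1],[[0,0,0],[-6.9,0,0],-1],[[0,0,0],[-6.9,0,0],-1],[[0,0,0],[-6.9,0,0],-1],[[0,0,0],[-6.9,0,0],-1],[[0,0,0],[-6.9,0,0],-1],[[0,0,0],[-6.9,0,0],-1],[[0,0,0],[-6.9,0,0],-1]]'
python3 - <<'E'
from h import *
print('knob',wz('w1',(238,163),158),'gate H: lane left end, right end', wz('w1',(208,119),102),wz('w1',(285,119),102),'screws mean',np.mean([wz('w1',p,102) for p in[(181,59),(317,61),(180,179),(311,183)]],0))
status([-72,-3,158])
s=ctrl.get_state();T=R.from_euler('xyz',s['eef_rot'],degrees=True)
G=M@np.column_stack([[0,0,-1],[0,1,0],[1,0,0]])
for H in(G,G*[1,-1,-1]): print(np.linalg.det(H),(T.inv()*R.from_matrix(H)).as_rotvec(degrees=True).round(2))
E
```

```text
time: 3.07
ee_pos: [459.3, -36.4, 231.2]
eef_rot: [114.0, 88.7, 88.0]
wrist_force: [-0.2, -0.1, 0.4]
width: -0.1
knob [-29.1  -2.4 158. ] gate H: lane left end, right end [ -0.9  31.4 102. ] [  0.7 -33.  102. ] screws mean [ -0.775  -0.35  102.   ]
t 3.07 mixer [-71.3 -31.3 231.2] F_m [-0.15 -0.08  0.38] w -0.1
tool axes in mixer(cols)
 [[-0.002  0.319  0.948]
 [ 0.023  0.948 -0.319]
 [-1.     0.021 -0.009]] 
j [ -5.4   9.4  -5.3  75.4   1.3 110.6]
shift tool mm [73.9 25.1 -9. ]
1.0 [-18.58  -0.33  -1.26]
1.0 [161.41  -1.8    0.47]
```

```bash
python3 -m inch '[[[0,0,0],[-6.2,-0.1,-0.4],-1],[[0,0,0],[-6.2,-0.1,-0.4],-1],[[0,0,0],[-6.2,-0.1,-0.4],-1],[[0,0.014,-0.002],[0,0,0],-1],[[0,0.014,-0.002],[0,0,0],-1],[[0.018,0,0],[0,0,0],-1],[[0.018,0,0],[0,0,0],-1],[[0.018,0,0],[0,0,0],-1],[[0.018,0,0],[0,0,0],-1],[[0,0,0],[0,0,0],-1]]'
python3 - <<'E'
from h import *
status([-28-19-14.5,-3,158])
E
```

```text
time: 3.9
ee_pos: [456.5, -7.9, 156.1]
eef_rot: [177.4, 89.6, 169.7]
wrist_force: [-0.4, -0.1, 0.3]
width: -0.4
t 3.9 mixer [-77.7  -3.4 156.1] F_m [-0.4  -0.12  0.3 ] w -0.4
tool axes in mixer(cols)
 [[-0.007  0.006  1.   ]
 [ 0.     1.    -0.006]
 [-1.     0.    -0.007]] 
j [ -1.   12.1 -13.6  64.8   0.1  96.7]
shift tool mm [-2.   0.5 16.2]
```

```bash
python3 -m inch '[[[0,0,0.006],[0,0,0],-1],[[0,0,0.005],[0,0,0],-1],[[0,0,0.004],[0,0,0],-1],[[0,0,0.004],[0,0,0],-1],[[0,0,0.004],[0,0,0],-1],[[0,0,0.003],[0,0,0],-1],[[0,0,0.003],[0,0,0],-1],[[0,0,0.003],[0,0,0],-1],[[0,0,0.003],[0,0,0],-1],[[0,0,0],[0,0,0],-1]]'
python3 - <<'E'
from h import *
status();s=snap('wrist','w2')
cv2.imwrite('pics/w2c.png',cv2.resize(s['image'][20:320,120:400,::-1],None,fx=2,fy=2))
E
```

```text
time: 4.73
ee_pos: [495.9, -12.5, 161.6]
eef_rot: [27.7, 89.8, 20.0]
wrist_force: [-2.1, 0.5, 3.1]
width: -0.3
t 4.73 mixer [-38.1  -2.9 161.6] F_m [-2.14  0.27  3.12] w -0.3
tool axes in mixer(cols)
 [[ 0.004  0.005  1.   ]
 [ 0.002  1.    -0.005]
 [-1.     0.002  0.004]] 
j [-1.5 15.6 -8.  66.2  0.1 96.2]
```

View pics/w2c.png

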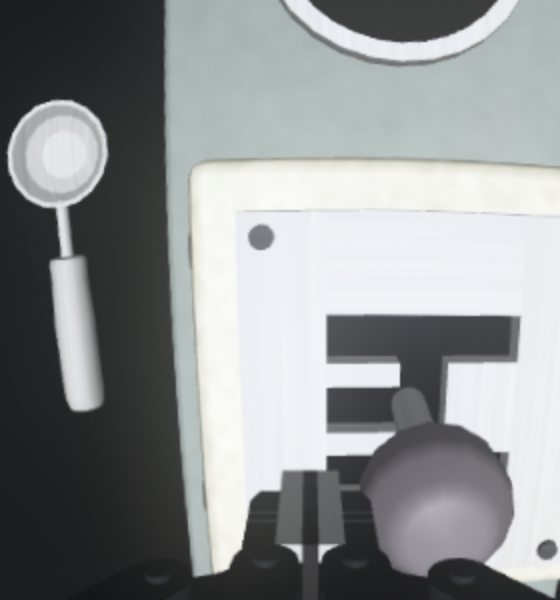

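The wrist crop shows the fingers against the knob's near side. The knob is at about (437,498) in the crop, with its rod around (412,410), at the lane.

```bash
python3 - <<'E'
from h import *
print('knob',wz('w2',(120+437/2,20+500/2),163),'rod at plate-ish',wz('w2',(120+408/2,20+400/2),112),'screw chk (-50,+57)',wz('w2',(120+261/2,20+237/2),102))
E
python3 -m inch '[[[0.001,0,0.002],[0,0,0],-1],[[0.001,0,0.002],[0,0,0],-1],[[0.001,0,0.001],[0,0,0],-1],[[0,0,0.001],[0,0,0],-1],[[0,0,0],[0,0,0],-1]]'
python3 -c "from h import *;status()"
```

```text
knob [ -6.4  -2.6 163. ] rod at plate-ish [ -6.6   6.4 112. ] screw chk (-50,+57) [-52.3  56.4 102. ]
time: 5.2
ee_pos: [500.1, -13.2, 156.2]
eef_rot: [110.1, 89.9, 102.4]
wrist_force: [-1.7, 0.1, 1.0]
width: 0.0
t 5.2 mixer [-33.8  -3.1 156.2] F_m [-1.72 -0.09  0.97] w 0.0
tool axes in mixer(cols)
 [[-0.     0.005  1.   ]
 [ 0.001  1.    -0.005]
 [-1.     0.001 -0.   ]] 
j [-1.6 16.5 -7.6 65.9  0.1 96.1]
```

```bash
for i in 1 2; do :; done; python3 -m inch '[[[0,0,0.001],[0,0,0],-1],[[0,0,0.001],[0,0,0],-1],[[0,0,0.001],[0,0,0],-1],[[0,0,0],[0,0,0],-1]]'
python3 -m inch '[[[0,0,0.001],[0,0,0],-1],[[0,0,0],[0,0,0],-1]]'
python3 -m inch '[[[0,0,0.001],[0,0,0],-1],[[0,0,0],[0,0,0],-1]]'
```

```text
time: 5.53
ee_pos: [503.5, -13.6, 156.6]
eef_rot: [67.0, 89.9, 59.3]
wrist_force: [-2.1, 0.5, -0.1]
width: 0.2
time: 5.7
ee_pos: [504.5, -13.8, 156.7]
eef_rot: [60.9, 89.9, 53.2]
wrist_force: [-1.2, 0.9, 0.2]
width: 0.3
time: 5.87
ee_pos: [505.3, -13.9, 156.7]
eef_rot: [68.5, 89.9, 60.8]
wrist_force: [-1.9, -0.2, 0.8]
width: -0.3
```

```bash
python3 -m inch '[[[0,0,0.001],[0,0,0],-1],[[0,0,0],[0,0,0],-1]]'
python3 -m inch '[[[0,0,0.001],[0,0,0],-1],[[0,0,0],[0,0,0],-1]]'
python3 - <<'E'
from h import *
s=snap('side','s2');status()
q=proj('s2',[M@np.array([0,0,164])+O])[0];print(q);x,y=q.astype(int)
cv2.imwrite('pics/s2c.png',cv2.resize(s['image'][y-45:y+55,x-65:x+65,::-1],None,fx=6,fy=6,interpolation=cv2.INTER_CUBIC))
for f in(-.05,0,.03,.05):print(f,(proj('s2',[M@np.array([139*np.sin(f),-3,25+139*np.cos(f)])+O])[0]-q.astype(int)+[65,45])*6)
E
```

```text
time: 6.03
ee_pos: [505.7, -14.0, 156.7]
eef_rot: [111.4, 89.9, 103.7]
wrist_force: [-3.8, 1.2, 2.3]
width: 0.1
time: 6.2
ee_pos: [506.1, -14.0, 156.7]
eef_rot: [140.6, 89.9, 132.9]
wrist_force: [-5.3, 1.2, 4.1]
width: 0.1
t 6.25 mixer [-27.8  -3.1 156.7] F_m [-6.34  0.47  3.88] w 0.6
tool axes in mixer(cols)
 [[-0.002  0.005  1.   ]
 [ 0.002  1.    -0.005]
 [-1.     0.002 -0.002]] 
j [-1.6 17.2 -6.6 66.3  0.1 96.1]
[290.329991   200.87617271]
-0.05 [407.81696459 273.05752301]
0 [392.97261677 271.32587983]
0.03 [384.07407955 270.57277602]
0.05 [378.15120568 270.1901695 ]
```

View pics/s2c.png

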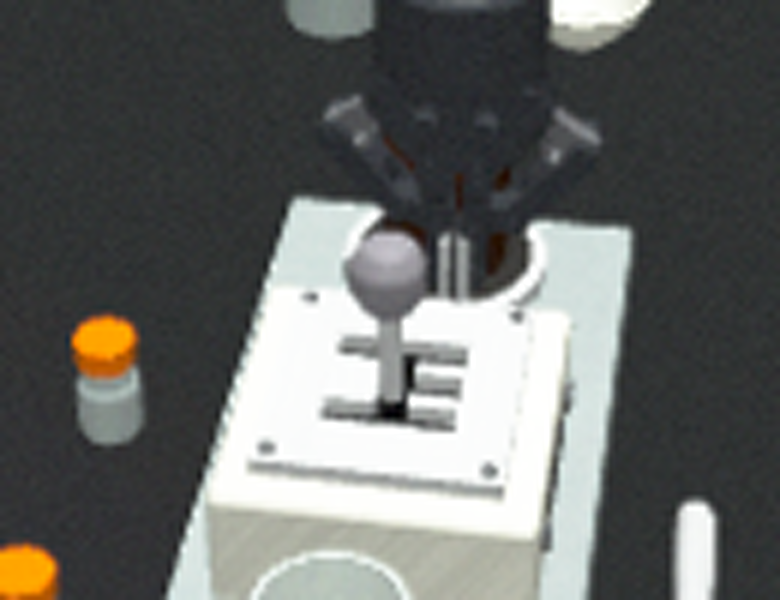

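The force rose from 2 to 6 N at the wall, and the view shows the rod in the cross lane with the knob at (387,272) of the crop. Next I'll back off and go round to its +y side.

```bash
python3 -m inch '[[[0,0,-0.008],[0,0,0],-1],[[0,0,-0.010],[0,0,0],-1],[[0.001,0.016,0],[0,0,0],-1],[[0.001,0.016,0],[0,0,0],-1],[[0.001,0.016,0],[0,0,0],-1],[[0,0,0.012],[0,0,0],-1],[[0,0,0.012],[0,0,0],-1],[[0,0,0.006],[0,0,0],-1],[[0,0,0],[0,0,0],-1]]'
python3 - <<'E'
from h import *
status()
s=snap('side','s3')
x,y=290,200
cv2.imwrite('pics/s3c.png',cv2.resize(s['image'][y-45:y+55,x-65:x+65,::-1],None,fx=6,fy=6,interpolation=cv2.INTER_CUBIC))
E
```

```text
time: 7.0
ee_pos: [527.3, 31.7, 153.9]
eef_rot: [29.1, 89.8, 21.4]
wrist_force: [0.5, -0.7, -0.4]
width: 0.2
t 7.0 mixer [-12.6  45.  153.9] F_m [ 0.61 -0.67 -0.4 ] w 0.2
tool axes in mixer(cols)
 [[ 0.003  0.005  1.   ]
 [ 0.002  1.    -0.005]
 [-1.     0.002  0.003]] 
j [ 3.400e+00  1.940e+01 -3.800e+00  6.660e+01  1.000e-01  1.011e+02]
```

```bash
python3 -m inch '[[[0,0,0.013],[0,0,0],-1],[[0,-0.007,0],[0,0,0],-1],[[0,-0.006,0],[0,0,0],-1],[[0,-0.004,0],[0,0,0],-1],[[0,-0.003,0.0003],[0,0,0],-1],[[0,-0.003,0.0003],[0,0,0],-1],[[0,-0.003,0.0003],[0,0,0],-1],[[0,-0.003,0.0003],[0,0,0],-1],[[0,-0.003,0.0003],[0,0,0],-1],[[0,0,0],[0,0,0],-1]]'
python3 -c "from h import *;status()"
```

```text
time: 7.88
ee_pos: [535.4, -2.5, 153.6]
eef_rot: [62.5, 90.0, 54.8]
wrist_force: [0.1, 1.8, 1.1]
width: -0.1
t 7.88 mixer [-1.000e-01  1.210e+01  1.536e+02] F_m [-0.17  1.83  1.11] w -0.1
tool axes in mixer(cols)
 [[ 0.     0.006  1.   ]
 [ 0.001  1.    -0.006]
 [-1.     0.001  0.   ]] 
j [-0.3 20.3 -2.5 67.1  0.  97.4]
```

```bash
python3 -m inch '[[[0,-0.003,0.0003],[0,0,0],-1],[[0,-0.003,0.0003],[0,0,0],-1],[[0,-0.003,0.0003],[0,0,0],-1],[[0,-0.003,0.0003],[0,0,0],-1],[[0,-0.003,0.0003],[0,0,0],-1],[[0,-0.003,0.0003],[0,0,0],-1],[[0,-0.002,0],[0,0,0],-1],[[0,0,0],[0,0,0],-1]]'
python3 -m inch '[[[0,-0.002,0],[0,0,0],-1],[[0,0,0],[0,0,0],-1]]'
python3 -m inch '[[[0,-0.002,0],[0,0,0],-1],[[0,0,0],[0,0,0],-1]]'
python3 -c "from h import *;status()"
```

```text
time: 8.55
ee_pos: [535.0, -22.6, 153.7]
eef_rot: [37.7, 89.9, 29.9]
wrist_force: [-0.5, 1.5, -1.0]
width: 0.5
time: 8.72
ee_pos: [534.8, -24.2, 153.8]
eef_rot: [44.1, 89.9, 36.4]
wrist_force: [-0.5, 1.2, -1.3]
width: 0.2
time: 8.88
ee_pos: [534.5, -26.1, 153.9]
eef_rot: [41.7, 89.9, 34.0]
wrist_force: [0.2, 0.8, -0.7]
width: -0.1
t 8.88 mixer [  2.  -11.5 153.9] F_m [ 0.06  0.78 -0.67] w -0.1
tool axes in mixer(cols)
 [[ 0.001  0.005  1.   ]
 [ 0.001  1.    -0.005]
 [-1.     0.001  0.001]] 
j [-2.8 20.3 -2.6 67.1  0.1 94.9]
```

Now in 1–2 mm steps until the end wall is felt.

```bash
python3 -m inch '[[[0,-0.002,0],[0,0,0],-1],[[0,0,0],[0,0,0],-1]]'
python3 -m inch '[[[0,-0.001,0],[0,0,0],-1],[[0,0,0],[0,0,0],-1]]'
python3 -m inch '[[[0,-0.001,0],[0,0,0],-1],[[0,0,0],[0,0,0],-1]]'
python3 - <<'E'
from h import *
status()
s=snap('side','s4')
x,y=290,200
cv2.imwrite('pics/s4c.png',cv2.resize(s['image'][y-45:y+55,x-65:x+65,::-1],None,fx=6,fy=6,interpolation=cv2.INTER_CUBIC))
for a in(-.28,-.32,-.36):print(a,(proj('s4',[M@np.array([3,139*np.sin(a),25+139*np.cos(a)])+O])[0]-[x,y]+[65,45])*6)
E
```

```text
time: 9.05
ee_pos: [534.2, -28.0, 153.9]
eef_rot: [49.1, 89.9, 41.4]
wrist_force: [0.5, 2.1, -0.1]
width: 0.1
time: 9.22
ee_pos: [534.1, -28.6, 153.8]
eef_rot: [64.5, 89.9, 56.9]
wrist_force: [1.5, 3.4, -0.5]
width: -0.4
time: 9.38
ee_pos: [534.0, -29.1, 153.8]
eef_rot: [71.9, 89.8, 64.2]
wrist_force: [1.2, 5.4, -0.1]
width: 0.3
t 9.38 mixer [  1.9 -14.5 153.8] F_m [ 0.45  5.47 -0.07] w 0.3
tool axes in mixer(cols)
 [[ 0.001  0.005  1.   ]
 [ 0.003  1.    -0.005]
 [-1.     0.003  0.001]] 
j [-3.2 20.2 -2.7 67.   0.2 94.4]
-0.28 [398.08103643 234.66753928]
-0.32 [399.74604614 230.82265947]
-0.36 [401.37201092 227.45096078]
```

View pics/s4c.png

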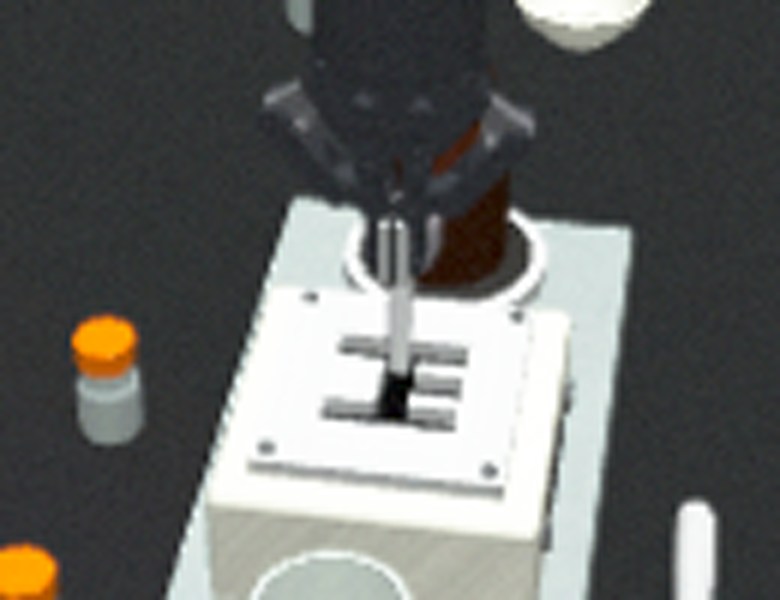

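The lever sits at the lane's −y end, with the rod at the opening around (397,370) of the crop. The force rose to 5.5 N at the end wall. Next I'll go round to the near side.

```bash
python3 -m inch '[[[0,0.009,0],[0,0,0],-1],[[0,0.009,0],[0,0,0],-1],[[0,0,-0.016],[0,0,0],-1],[[0,0,-0.016],[0,0,0],-1],[[0,0,-0.016],[0,0,0],-1],[[0.001,-0.016,0],[0,0,0],-1],[[0.001,-0.016,0],[0,0,0],-1],[[0.002,-0.016,0],[0,0,0],-1],[[0.002,0,0],[0,0,0],-1],[[0,0,0],[0,0,0],-1]]'
python3 -c "from h import *;status([-33,-44.5,147])"
```

```text
time: 10.27
ee_pos: [481.8, -53.3, 147.4]
eef_rot: [92.5, 89.9, 84.8]
wrist_force: [-1.2, -0.2, -0.5]
width: -0.1
t 10.27 mixer [-46.8 -45.2 147.4] F_m [-1.19 -0.32 -0.52] w -0.1
tool axes in mixer(cols)
 [[-0.     0.006  1.   ]
 [ 0.001  1.    -0.006]
 [-1.     0.001 -0.   ]] 
j [ -6.4  15.2 -10.8  64.    0.1  91.4]
shift tool mm [ 0.4  0.8 13.8]
```

```bash
python3 -m inch '[[[0,0,0.006],[0,0,0],-1],[[0,0,0.006],[0,0,0],-1],[[0,0,0.003],[0,0,0],-1],[[0,0,0.003],[0,0,0],-1],[[0,0,0.003],[0,0,0],-1],[[0,0,0.003],[0,0,0],-1],[[0,0,0.003],[0,0,0],-1],[[0,0,0],[0,0,0],-1]]'
python3 -m inch '[[[0,0,0.003],[0,0,0],-1],[[0,0,0.003],[0,0,0],-1],[[0,0,0.003],[0,0,0],-1],[[0,0,0.003],[0,0,0],-1],[[0,0,0.003],[0,0,0],-1],[[0,0,0],[0,0,0],-1]]'
python3 -c "from h import *;status()"
```

```text
time: 10.93
ee_pos: [509.5, -56.5, 147.6]
eef_rot: [63.7, 89.9, 56.0]
wrist_force: [-1.3, 1.4, 0.5]
width: 0.2
time: 11.43
ee_pos: [524.6, -58.9, 147.5]
eef_rot: [41.4, 89.9, 33.7]
wrist_force: [-1.9, 0.7, 0.3]
width: 0.1
t 11.43 mixer [ -3.6 -45.2 147.5] F_m [-1.96  0.41  0.27] w 0.1
tool axes in mixer(cols)
 [[ 0.001  0.005  1.   ]
 [ 0.001  1.    -0.005]
 [-1.     0.001  0.001]] 
j [-6.4 19.8 -4.3 65.8  0.1 91.2]
```

```bash
python3 -m inch '[[[0,0,0.003],[0,0,0],-1],[[0,0,0.003],[0,0,0],-1],[[0,0,0.002],[0,0,0],-1],[[0,0,0],[0,0,0],-1]]'
python3 -m inch '[[[0,0,0.0015],[0,0,0],-1],[[0,0,0],[0,0,0],-1]]'
python3 -m inch '[[[0,0,0.0015],[0,0,0],-1],[[0,0,0],[0,0,0],-1]]'
python3 -m inch '[[[0,0,0.0015],[0,0,0],-1],[[0,0,0],[0,0,0],-1]]'
python3 -c "from h import *;status()"
```

```text
time: 11.77
ee_pos: [532.0, -60.0, 147.2]
eef_rot: [74.3, 89.9, 66.6]
wrist_force: [-1.8, 1.0, -0.5]
width: 0.0
time: 11.93
ee_pos: [533.3, -60.3, 147.4]
eef_rot: [57.2, 89.9, 49.5]
wrist_force: [-2.6, 1.8, -1.8]
width: -0.2
time: 12.1
ee_pos: [534.9, -60.5, 147.6]
eef_rot: [50.5, 89.9, 42.8]
wrist_force: [-2.7, 0.6, -0.1]
width: 0.3
time: 12.27
ee_pos: [536.5, -60.6, 147.7]
eef_rot: [44.2, 89.9, 36.5]
wrist_force: [-2.3, 0.1, -0.8]
width: 0.1
t 12.27 mixer [  8.4 -45.4 147.7] F_m [-2.31 -0.2  -0.82] w 0.1
tool axes in mixer(cols)
 [[ 0.001  0.005  1.   ]
 [ 0.001  1.    -0.005]
 [-1.     0.001  0.001]] 
j [-6.5 21.  -2.4 66.5  0.1 91.2]
```

```bash
python3 -m inch '[[[0,0,0.0015],[0,0,0],-1],[[0,0,0],[0,0,0],-1]]'
python3 -m inch '[[[0,0,0.001],[0,0,0],-1],[[0,0,0],[0,0,0],-1]]'
python3 -m inch '[[[0,0,0.001],[0,0,0],-1],[[0,0,0],[0,0,0],-1]]'
```

```text
time: 12.43
ee_pos: [537.5, -60.7, 147.6]
eef_rot: [87.0, 89.9, 79.3]
wrist_force: [-4.0, 0.5, -0.1]
width: 0.2
time: 12.6
ee_pos: [537.9, -60.7, 147.5]
eef_rot: [129.6, 89.9, 121.9]
wrist_force: [-5.9, 0.4, -0.1]
width: -0.1
time: 12.77
ee_pos: [538.4, -60.8, 147.4]
eef_rot: [147.4, 89.9, 139.8]
wrist_force: [-6.9, 1.7, 0.7]
width: 0.1
```

The end stop is felt, at TCP x ≈ 10, which puts the knob at about 41 mm as expected. I'll back away and check.

```bash
python3 -m inch '[[[0,0,0.001],[0,0,0],-1],[[0,0,0],[0,0,0],-1],[[0,0,-0.010],[0,0,0],-1],[[0,0,-0.020],[0,0,0],-1],[[0,0,-0.020],[0,0,0],-1],[[-0.025,0,-0.020],[0,0,0],-1],[[-0.030,0,-0.025],[0,0,0],-1],[[-0.030,0,-0.030],[0,0,0],-1],[[0,0,-0.030],[0,0,0],-1],[[0,0,0],[0,0,0],-1]]'
python3 - <<'E'
from h import *
status()
s=snap('side','s5');t=snap('top','t5')
x,y=290,200
a=cv2.resize(s['image'][y-60:y+90,x-75:x+65,::-1],None,fx=4,fy=4,interpolation=cv2.INTER_CUBIC)
cv2.imwrite('pics/s5c.png',a); cv2.imwrite('pics/t5.png',t['image'][:,:,::-1])
for f in(.25,.28,.30):
  a=-.32; d=np.array([np.tan(f),np.tan(a),1]);d=139*d/np.linalg.norm(d)+[0,0,25]
  print(f,d.round(1),'side crop',((proj('s5',[M@d+O])[0]-[x-75,y-60])*4).round(1),'top',proj('t5',[M@d+O])[0].round(1))
E
```

```text
time: 13.6
ee_pos: [385.5, -40.4, 234.7]
eef_rot: [10.8, 89.7, 3.1]
wrist_force: [-0.6, -0.2, -0.4]
width: 0.1
t 13.6 mixer [-143.9  -44.8  234.7] F_m [-0.58 -0.24 -0.44] w 0.1
tool axes in mixer(cols)
 [[ 0.006  0.005  1.   ]
 [ 0.001  1.    -0.005]
 [-1.     0.001  0.006]] 
j [ -6.    0.6 -14.5  74.5   0.1  91.7]
0.25 [ 32.7 -42.5 153.2] side crop [265.4 215.2] top [293.5 209.4]
0.28 [ 36.6 -42.2 152.3] side crop [260.1 216. ] top [293.5 208. ]
0.3 [ 39.2 -42.  151.6] side crop [256.5 216.6] top [293.5 207.1]
```

View pics/s5c.png

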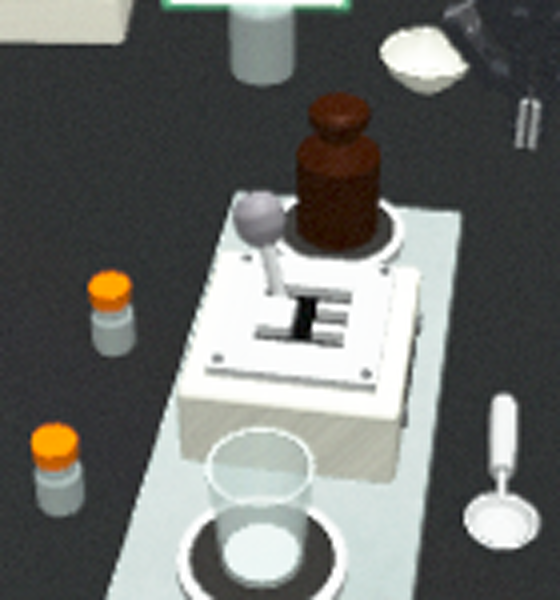

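View pics/t5.png

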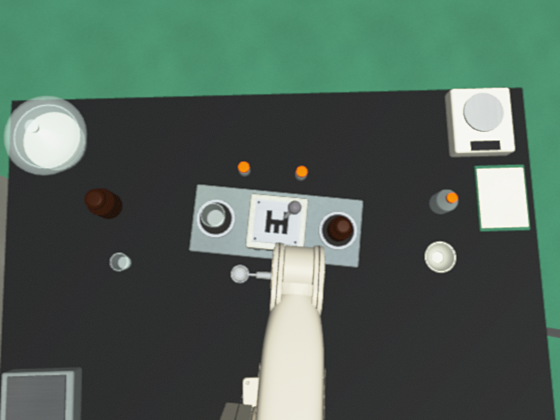

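Both views show the lever in the far slot on the bottle's side, with everything else where it was. The knob is at (260,218) in the side crop and about (294,207) in the top view. One quick numeric check of the lean before handing in.

Run:
```python
from h import *
from scipy.optimize import least_squares
def kn(fn,box):
    im=cv2.resize(cv2.imread('pics/'+fn)[box[1]:box[3],box[0]:box[2]],None,fx=8,fy=8,interpolation=cv2.INTER_CUBIC)
    g=cv2.medianBlur(cv2.cvtColor(im,cv2.COLOR_BGR2GRAY),5)
    c=cv2.HoughCircles(g,cv2.HOUGH_GRADIENT,1,100,param1=80,param2=12,minRadius=40,maxRadius=75)
    return None if c is None else (c[0,0,:2]+.5)/8-.5+box[:2],c
cv2.imwrite('pics/s5.png',ctrl.snapshot('side')['image'][:,:,::-1])
a,ca=kn('s5.png',(265,180,300,210));b,cb=kn('t5.png',(280,195,310,222));print(a,b,ca[0,0],cb[0,0])
def f(q):
    d=np.array([np.tan(q[0]),np.tan(q[1]),1]);p=M@(139*d/np.linalg.norm(d)+[0,0,25])+O
    return np.r_[proj('s5',[p])[0]-a,proj('t5',[p])[0]-b]
r=least_squares(f,[.3,-.3]);print('fore,side',r.x,'res',r.fun)
d=cv2.absdiff(cv2.imread('pics/top0.png'),cv2.imread('pics/t5.png')).max(2)
for n,(x,y) in dict(beaker=(215,217),bottle=(338,230),va=(244,168),vb=(302,172),tall=(103,203),media=(445,201),small=(120,262),dish=(440,257),scoop=(240,274)).items(): print(n,d[y-14:y+15,x-14:x+15].max(),end='; ')
```

```text
[280.75 194.  ] [293.875 207.   ] [129.5 115.5  64.2] [114.5  99.5  56.8]
fore,side [ 0.28517936 -0.32744209] res [-8.78230540e-01 -7.71060314e-02  8.07847138e-04  8.56267427e-01]
beaker 5; bottle 10; va 6; vb 7; tall 11; media 5; small 6; dish 5; scoop 6;
```

```bash
python3 -c "
from h import *
status();print(ctrl.sign_off())"
```

```text
t 13.75 mixer [-140.2  -44.7  233. ] F_m [ 0.3   0.02 -0.13] w -0.0
tool axes in mixer(cols)
 [[ 0.006  0.005  1.   ]
 [ 0.001  1.    -0.005]
 [-1.     0.001  0.006]] 
j [ -6.    1.1 -14.3  74.3   0.1  91.7]
the job is handed in; nothing more can be done
None
```

The gear lever is in the far slot on the bottle's side (the mixer's −y), and the job is handed in at 13.75 s. With shut fingertips I pushed it out of park to the lane wall, along the lane to the end wall, then home to the far stop. Pushes ran at about 2–3 N while moving; the highest reading, at the stops, was about 7 N, and I made one last 1 mm push there without a reading.

**Lever position:** a fit to the final top and side pictures gives fore ≈ +0.285 and side ≈ −0.327. The fore value is slightly under the nominal 0.30. That is about the camera's error, and I felt the end stop at the position expected for it, so I take the lever as fully home.

**Other objects:** comparing the top pictures from before and after showed no change at the bottle, beaker, vials, scoop, tall bottle, media bottle, small beaker or dish.

**Robot:** it finished clear, with wrist force about 0 N.

**Joint 6:** on the approach it reached 179.9° of its 180° range. I turned the tool back 90° before pushing; no reading showed it past the limit.

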